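# Cap the ball tub with the lid from the leaning tub

## Task

Lift the loose yellow lid off the empty grey tub that leans in the pine cradle, fit it on the upright green tub that holds the red ball, and press it down until the rubber sealing ring has gone down with it and the lid is fully home. Leave the ball inside, do not knock about the bail on the table, the marker disc or the bottle, and let go of the lid at the end.

Things in the scene. Friction and masses are not known exactly. Their poses are not given: they have to be found in the camera images.
- lid: Loose yellow lid, 0.08 to 0.17 kg. Origin: centre of the flange's underside (seating face); z points out through the handle. Flange 116 mm across, 5 mm thick; below it a tapered plug 12 mm deep, 89 mm across at the flange, 76 mm at its end. At the start it sits in the leaning tub's mouth, z tilted 30 degrees from vertical, up to 4 mm off centre. Any turn about its z will do on the green tub.
- lid_grip (a point): Point in the lid's black bar handle, on the lid's axis, 28 mm above the seating face; same axes as the lid. The handle is 60 mm long along x (up and down the slope at the start), 18 mm thick along y (grip it across y), and stands 5 to 39 mm above the seating face. With the TCP here and the tool square to the lid, the fingertips stay 4 mm off the flange.
- cradle: Fixed pine cradle with the empty grey tub (104 mm outside diameter, 95 mm tall, walls 4 mm) leaning in it, mouth 30 degrees from vertical towards the cradle's -x. Base 170 x 150 mm, origin: centre of its underside on the table; z up. All of it is below 0.15 m.
- cradle_mouth (a point): Centre of the leaning tub's rim (axes are the cradle's: z is vertical).
- tub: Fixed upright green tub on a 130 x 130 x 12 mm pine base. Origin: centre of the underside, on the table; z up. Tub 104 mm outside and 96 mm inside diameter, rim 107 mm above the origin. Open at the start, the red ball inside (the top of the ball is 18 mm below the rim).
- tub_mouth (a point): Centre of the green tub's mouth at the rim; z up. Fully home, the lid's origin is here.
- seal (a joint): Black rubber sealing ring round the green tub's neck, 117 mm outside, 105 mm inside diameter. 0 m: up, its top 6 mm above the rim, so a lid just laid on it stands about 6 mm high. 0.006 m: pushed down flush with the rim. It resists with about 8 N (the lid's weight does not move it) and stays where it is pushed.
- ball_center (a point): Centre of the red ball, 72 mm diameter, loose in the green tub.
- bail_c: Pale wooden bail (turned stick), 110 mm long, 14 mm thick, lying along its x on the table between the tubs; origin under its centre. Leave alone.
- disc: Blue marker disc, 140 mm across, 35 mm high, on the table beyond the tubs, in the middle; origin under its centre. Leave alone.
- flask: Blue drinks bottle with a white cap, 70 mm diameter, 200 mm tall, standing on the table at the right; origin under its centre. Leave alone.
Things that resemble listed ones, but are neither listed nor needed, are in the scene too. There is more than one size of the lid; the job needs the largest.

How it is judged (in metres and radians):
On the way:
1. the lid is lifted off the leaning tub in the fingers, its underside more than 50 mm from that tub's mouth and not yet on the green tub (distance between lid and cradle_mouth above 0.05 m and contact force between the fingers and lid above 1 N and distance between lid and tub_mouth above 0.03 m), for 0.2 s.
At the end, for the whole second after the job is handed in: The lid sits level (within 0.06 rad), handle up, on the green tub, centred within 7 mm, its seating face within 2.5 mm of the rim, the sealing ring pushed down at least 4 mm; the ball is still inside the tub; the lid is at rest and released (horizontal distance between lid and tub_mouth below 0.007 m and z of lid in the frame of tub_mouth between -0.003 and 0.0025 m and angle between lid's own z axis and vertical below 0.06 rad and value of joint seal above 0.004 m and horizontal distance between ball_center and tub_mouth below 0.03 m and height (world z) of ball_center below 0.08 m and linear speed of lid below 0.01 m/s); the robot touches nothing.
It fails at once if the bail on the table, the marker disc or the bottle is moved more than 30 mm (distance of any of bail_c, disc, flask from where it was at the start of the episode above 0.03 m).
It also fails if it takes over 48 s, if anything falls off the work surface, if the arm or the gripper's body presses on something with over 40 N, if the wrist force passes 120 N, or if a joint passes its speed limit or range.

## Robot

A 6-joint arm with a two-finger parallel gripper is mounted at the origin on the work surface. World frame = base frame: x ahead of the robot, y to its left, z up, the work surface at z = 0. Lengths are in m, angles in degrees, forces in N, time in s.
With the tool pointing down it reaches from about 0.25 to 0.8 m from the base axis. Payload 8.5 kg.
Tool frame: the origin (TCP) lies between the finger pads, 19 mm behind the fingertips; this is the grasp point; z points along the fingers, y is the line along which they close (so a half turn about z gives the same grasp; the last joint's range is limited). The gripper opens to 85 mm and grips with 20 to 120 N. Pads are 22 mm wide; open, the fingers measure 114 mm over their backs; the gripper's body (76 mm by 85 mm) begins 54 mm behind the grasp point. The pads swing forward as they close: fully open they stand 13 mm farther back than shut.
Start: joints at [68.583, 13.648, -0.773, 75.585, 0, 90], TCP at [0.192, 0.489, 0.25] pointing down, gripper open.
Joint ranges: [-152.45, 152.45], [-59.26, 108.67], [-65.41, 83.53], [-104.44, 129.93], [-82.83, 76.93], [-180, 180]. Speed limits (degrees/s): [127.2, 127.2, 159.86, 180, 180, 180].

## Interface

Orientations are given as [roll, pitch, yaw] about the fixed x, y, z axes, in that order (R = Rz(yaw) Ry(pitch) Rx(roll)).
In Python, from rig import sense, read_camera, close_job gives the robot as it stands.
- The arm moves only by the tool apply_moves, never from a script. Its argument "moves" is a list of rows, each a list of 7 numbers: the shift along the tool's x, y, z each as a share of 0.25 m, from -1 to 1, then the turn, a rotation vector about the tool's x, y, z each as a share of 120 degrees, from -1 to 1, then the opening, from 0 (shut) to 1 (fully open). A call has exactly 10 rows; each row is the pose to reach, as a shift and turn from the pose commanded when the call began, along the tool's axes at that moment; what a row does not reach only later rows make up. A row lasts 1/8 s, in which the tool goes at most 62.5 mm and 10.7 degrees, less where a joint would pass 70% of its speed; a pose out of reach is approached as far as the arm can. A call with a number of a shift or a turn outside -1 to 1 is refused whole. A call with a gripper value outside its range is refused whole. The fingers move at their own pace and stop on an object; "force" is the grip in N (left out, the last holds). Time passes only in rows, so rows that repeat a pose let the fingers close, or fill a call up. It gives the time, the measured TCP pose, the force, the opening and the grip force at its end, in the units of the state.
- sense(): the state, without advancing time (a new reading comes with each control period).
- read_camera(name): name is "side" or "top"; returns a dict with "img" (480x640x3 uint8, blue, green, red), "fx", "fy", "cx", "cy" (pixels), "k1" (the pictures are not rectified: a ray, as slopes to the right and down, at radius r is drawn at 1 + k1 r^2 times it, then the intrinsics apply), "view" (4x4, takes a point from world to camera coordinates). Camera axes: x right, y up, looking along -z (the intrinsics and any distortion apply to the point x, -y, -z); pixel columns grow to the right and rows downward; lengths in m; the calibration is good to about 2 mm. A picture is of the moment at which its call begins. There is no depth.
- close_job(): hands the job in; it is judged then, once.
The state is a dict: "clock": time; "qpos": joint angles; "joint_vel": joint speeds; "effort": joint torques, N m; "position": TCP position; "eef_rot": TCP orientation; "wrist_force": force on the tool from outside, world axes, zero at the start; "torque": the same for the moment, N m; "width": opening from 0.0 (shut) to 1.0 (fully open); "gripper_force": force on a finger pad.
Only numpy, scipy, OpenCV 4.12 (cv2) and the standard library are available. Lean on these libraries where they do the work, as an engineer would, in place of code of your own. Each camera call takes 0.05 s, during which the arm holds its last target. There are 200 camera calls.

## Working session

There is one attempt and no reset: what is moved stays moved. The work goes in short steps, Python scripts to look and compute and a tool call to move; the robot and the scene stay as the last step left them, time stands still between calls to the robot, and variables do not carry over. Pictures are saved under pics/ and viewed, at most 10 in all, crops included, and the job is handed in when it is done.

Besides the shell and the picture viewer there is one more tool, called after "Call:" as name(argument=value, ...), one argument or row to a line, values as JSON. apply_moves: Moves the arm, as the interface text tells. Its arguments: {"type":"object","properties":{"moves":{"type":"array"},"force":{"type":"number"}},"required":["moves"]}

```bash
mkdir -p pics; ls; python3 - <<'E'
from rig import sense, read_camera
import cv2,numpy as np,pickle
s=sense();print(s)
d={}
for n in("side","top"):
    c=read_camera(n);d[n]=c;cv2.imwrite(f"pics/{n}0.png",c["img"]);print(n,c["fx"],c["cx"],c["cy"],c["k1"],np.round(c["view"],3).tolist())
pickle.dump(d,open("c0.pkl","wb"))
E
```

```text
pics
{'clock': 0.0, 'qpos': array([ 6.85856003e+01,  1.36806424e+01, -8.17076404e-01,  7.55843439e+01,
        1.34518052e-04,  8.99975579e+01]), 'joint_vel': array([ 0.11041881,  0.03993477,  0.08697448, -0.02363923,  0.06714329,
        0.00562854]), 'effort': array([-7.11621124e-04, -5.38781977e+01,  3.46448851e+01,  1.81703334e-02,
       -2.92168841e-05,  3.08608298e-05]), 'position': array([0.19153981, 0.4883925 , 0.24937958]), 'eef_rot': array([-1.79917937e+02, -1.38015638e-04,  1.58588042e+02]), 'wrist_force': array([-0.17612406,  0.09675737,  0.83971859]), 'torque': array([-0.05630925, -0.00198143, -0.02640509]), 'gripper_force': 0.0, 'width': 0.9984163320306715}
side 579.81453681419 314.8263661440897 250.24452819950605 -0.050424436365388035 [[0.972, -0.234, -0.006, -0.465], [0.163, 0.659, 0.734, -0.125], [-0.168, -0.715, 0.679, -1.094], [0.0, 0.0, 0.0, 1.0]]
top 440.36442556098166 321.8873386732748 238.09087680035665 0.009845759931108644 [[0.005, -1.0, 0.009, -0.096], [0.992, 0.006, 0.124, -0.483], [-0.124, 0.009, 0.992, -0.933], [0.0, 0.0, 0.0, 1.0]]
```

View pics/side0.png

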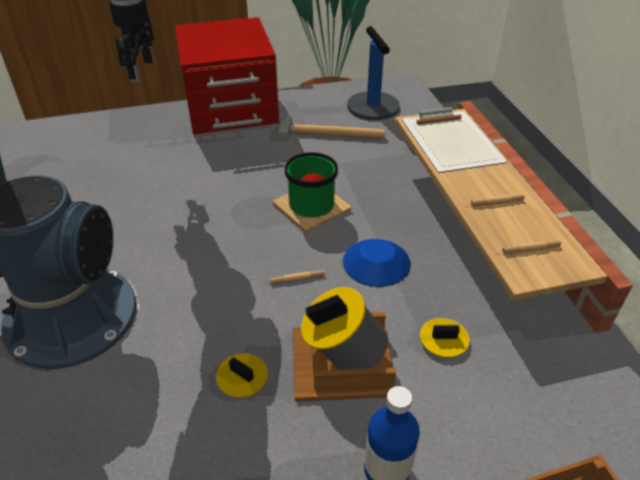

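View pics/top0.png

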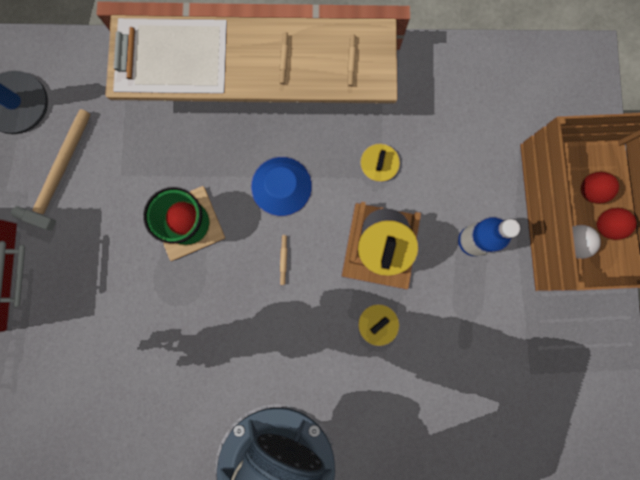

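Both views show the large lid on the cradle (side 335,318; top 388,247) and the green tub with its black ring (side 311,170; top 173,215). The bail is at top (284,260), and the disc and bottle are clear of the path.

```bash
cat > h.py <<'E'
import cv2,numpy as np
def rays(c,px):
    px=np.asarray(px,float).reshape(-1,1,2)
    K=np.array([[c["fx"],0,c["cx"]],[0,c["fy"],c["cy"]],[0,0,1]])
    u=cv2.undistortPoints(px,K,np.array([c["k1"],0,0,0.]))[:,0]
    V=np.array(c["view"]);R=V[:3,:3]
    d=np.c_[u[:,0],-u[:,1],-np.ones(len(u))]@R
    return -R.T@V[:3,3],d/np.linalg.norm(d,axis=1)[:,None]
def onplane(c,px,p0,n):
    o,d=rays(c,px);return o+d*((np.asarray(p0)-o)@n/(d@n))[:,None]
def tri(c1,p1,c2,p2):
    o1,d1=rays(c1,p1);o2,d2=rays(c2,p2);d1,d2=d1[0],d2[0]
    t=np.linalg.lstsq(np.c_[d1,-d2],o2-o1,rcond=None)[0]
    a,b=o1+t[0]*d1,o2+t[1]*d2
    return (a+b)/2,np.linalg.norm(a-b)*1000
def blob(m,roi):
    x0,y0,x1,y1=roi;z=np.zeros(m.shape,np.uint8);z[y0:y1,x0:x1]=m[y0:y1,x0:x1]*255
    cs=cv2.findContours(z,cv2.RETR_EXTERNAL,cv2.CHAIN_APPROX_NONE)[0]
    return max(cs,key=cv2.contourArea)
def yellow(i):
    h=cv2.cvtColor(i,cv2.COLOR_BGR2HSV);return (h[...,0]>20)&(h[...,0]<35)&(h[...,1]>190)&(h[...,2]>80)
def dark(i,t=45):return i.max(2)<t
def hull_mid(c,m,p0,n):   # circle on plane from a contour
    P=onplane(c,cv2.convexHull(m)[:,0],p0,n);return P
E
cat > m.py <<'E'
from h import *
import pickle
d=pickle.load(open("c0.pkl","rb"));S,T=d["side"],d["top"]
R={"side":(290,280,370,385),"top":(350,212,425,282)}
L={k:cv2.convexHull(blob(yellow(d[k]["img"]),R[k])) for k in d}
e={k:cv2.fitEllipse(L[k]) for k in d};print(e)
c,err=tri(S,e["side"][0],T,e["top"][0]);print("flange top-ish",c,err)
H={k:blob(dark(d[k]["img"],40),(int(e[k][0][0])-25,int(e[k][0][1])-25,int(e[k][0][0])+25,int(e[k][0][1])+25)) for k in d}
for k in H:print(k,"handle",cv2.minAreaRect(H[k]))
yaw=np.radians(169.3)
for q in (165,169,173):
    a=np.radians(q);n=np.array([.5*np.cos(a),.5*np.sin(a),np.cos(np.pi/6)])
    for k in d:
        P=onplane(d[k],L[k],c,n);ex=np.cross([0,0,1],n);ex/=np.linalg.norm(ex);ey=np.cross(n,ex)
        (u,v),sz,_=cv2.fitEllipse(np.c_[(P-c)@ex,(P-c)@ey].astype(np.float32)*1000);print(q,k,c+(u*ex+v*ey)/1000,sz)
RT={"side":(275,148,347,190),"top":(138,182,210,246)}
B={k:cv2.convexHull(blob(dark(d[k]["img"],60),RT[k])) for k in d}
for k in d:
    P=onplane(d[k],B[k],[0,0,.111],np.array([0,0,1.]));print("ring",k,cv2.fitEllipse(P[:,:2].astype(np.float32)*1000), cv2.boundingRect(B[k]))
b=onplane(T,[(343,278),(357,204),(422,211),(410,287)],[0,0,.015],np.array([0,0,1.]));print(b, np.linalg.norm(np.diff(b,axis=0),axis=1))
o=[]
for k,r in (("side",R),("top",R),("side",RT),("top",RT)):
    x0,y0,x1,y1=r[k];i=d[k]["img"].copy();cv2.drawContours(i,[L[k],B[k]],-1,(255,0,255),1);cv2.drawContours(i,[H[k]],-1,(0,255,0),1)
    o.append(cv2.resize(i[y0-10:y1+10,x0-10:x1+10],(390,290)))
cv2.imwrite("pics/seg.png",np.vstack([np.hstack(o[:2]),np.hstack(o[2:])]))
E
python3 m.py
```

```text
{'side': ((332.7520751953125, 318.16986083984375), (50.32181167602539, 71.96963500976562), 47.85586166381836), 'top': ((396.7608337402344, 258.95001220703125), (10.348752975463867, 17.545520782470703), 19.685333251953125)}
flange top-ish [ 0.44007557 -0.23897662  0.14058548] 19.96355059845277
side handle ((326.3620910644531, 310.3448486328125), (19.039432525634766, 37.6849479675293), 66.80140686035156)
top handle ((388.2137756347656, 252.18783569335938), (8.14378547668457, 30.284700393676758), 14.743562698364258)
165 side [ 0.44839448 -0.24132978  0.14557639] (111.09815216064453, 117.29955291748047)
165 top [ 0.43047893 -0.23819423  0.13511674] (20.04391098022461, 36.872581481933594)
169 side [ 0.44836013 -0.24149828  0.14555849] (111.30158996582031, 113.20189666748047)
169 top [ 0.430482   -0.23820789  0.13506371] (20.168752670288086, 36.86629104614258)
173 side [ 0.44834511 -0.24162802  0.14551087] (109.30229187011719, 111.60356903076172)
173 top [ 0.43048391 -0.2382174   0.1350356 ] (20.317039489746094, 36.82898712158203)
ring side ((515.5712280273438, 190.39503479003906), (116.75497436523438, 168.43463134765625), 168.80026245117188) (285, 153, 53, 37)
ring top ((515.4017333984375, 201.2285919189453), (110.86848449707031, 133.5996551513672), 154.47854614257812) (144, 188, 65, 56)
[[ 0.39737164 -0.14068893  0.015     ]
 [ 0.5632484  -0.17236205  0.015     ]
 [ 0.54819329 -0.31827441  0.015     ]
 [ 0.37845519 -0.28787988  0.015     ]] [0.16887357 0.14668699 0.17243796]
```

View pics/seg.png

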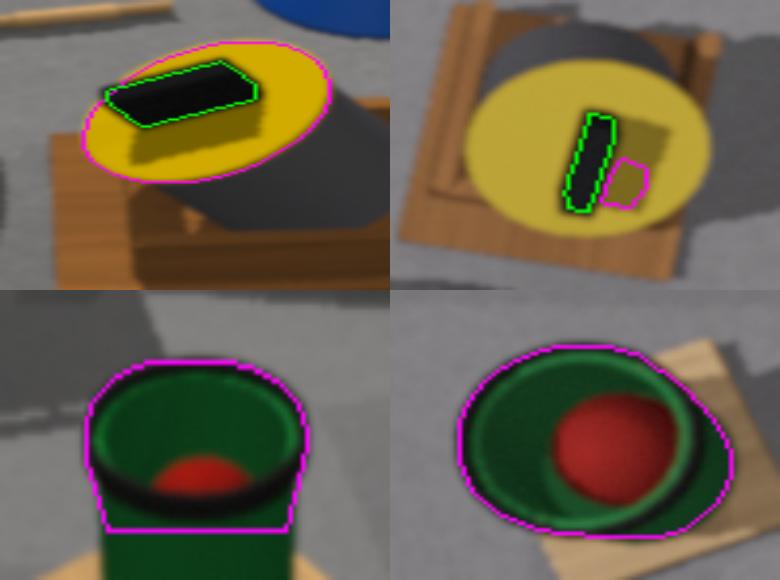

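Crop shows side lid outline good, top lid mask only caught the shadow (needs a lower saturation bound), and the ring mask took in green wall. Fixing both.

```bash
sed -i 's/>190)/>110)/' h.py
sed -i 's/dark(d\[k\]\["img"\],60),RT/(dark(d[k]["img"],60)\&(np.ptp(d[k]["img"].astype(int),axis=2)<22)),RT/' m.py
cat >> m.py <<'E'
a=np.radians(169.5);n=np.array([.5*np.cos(a),.5*np.sin(a),np.cos(np.pi/6)])
top=[np.array(cv2.minAreaRect(H[k])[0]) for k in ("side","top")]
print("handle tri",tri(S,top[0],T,top[1]), "pred from flange", c+n*.019)
m=[onplane(d[k],B[k],[0,0,.111],np.array([0,0,1.]))[:,:2] for k in d]
for P in m: print(cv2.minEnclosingCircle(P.astype(np.float32)*1000))
print(tri(S,cv2.fitEllipse(B["side"])[0],T,cv2.fitEllipse(B["top"])[0]))
E
python3 m.py
```

```text
{'side': ((332.83203125, 317.6691589355469), (51.89518737792969, 72.73162078857422), 48.44120407104492), 'top': ((387.69366455078125, 247.40927124023438), (55.2647819519043, 60.25611114501953), 84.04550170898438)}
flange top-ish [ 0.45467522 -0.22312121  0.12172999] 0.5149546899260177
side handle ((326.3620910644531, 310.3448486328125), (19.039432525634766, 37.6849479675293), 66.80140686035156)
top handle ((388.2137756347656, 252.18783569335938), (8.14378547668457, 30.284700393676758), 14.743562698364258)
165 side [ 0.45442382 -0.21997338  0.12111942] (116.5104751586914, 125.35182189941406)
165 top [ 0.45313042 -0.22262767  0.12079475] (117.20806121826172, 119.36085510253906)
169 side [ 0.45435877 -0.22026871  0.12123641] (116.51346588134766, 121.13795471191406)
169 top [ 0.45309692 -0.2227728   0.12079713] (117.85285949707031, 119.29080963134766)
173 side [ 0.45431014 -0.2205369   0.12133895] (115.62114715576172, 118.13043212890625)
173 top [ 0.45307175 -0.22292202  0.12079712] (117.73157501220703, 120.045654296875)
ring side ((518.6296997070312, 203.9375762939453), (115.28508758544922, 133.5563201904297), 171.51039123535156) (285, 153, 53, 34)
ring top ((518.5097045898438, 206.7192840576172), (112.0780029296875, 117.68473815917969), 159.17633056640625) (144, 188, 59, 55)
[[ 0.39737164 -0.14068893  0.015     ]
 [ 0.5632484  -0.17236205  0.015     ]
 [ 0.54819329 -0.31827441  0.015     ]
 [ 0.37845519 -0.28787988  0.015     ]] [0.16887357 0.14668699 0.17243796]
handle tri (array([ 0.4439021 , -0.22114103,  0.14007504]), np.float64(1.3634872666305708)) pred from flange [ 0.44533429 -0.22138997  0.13818448]
((516.582763671875, 204.1200408935547), 65.90338134765625)
((518.6483764648438, 206.62527465820312), 58.64453887939453)
(array([0.51932596, 0.20844077, 0.10591545]), np.float64(0.7188883329537437))
```

View pics/seg.png

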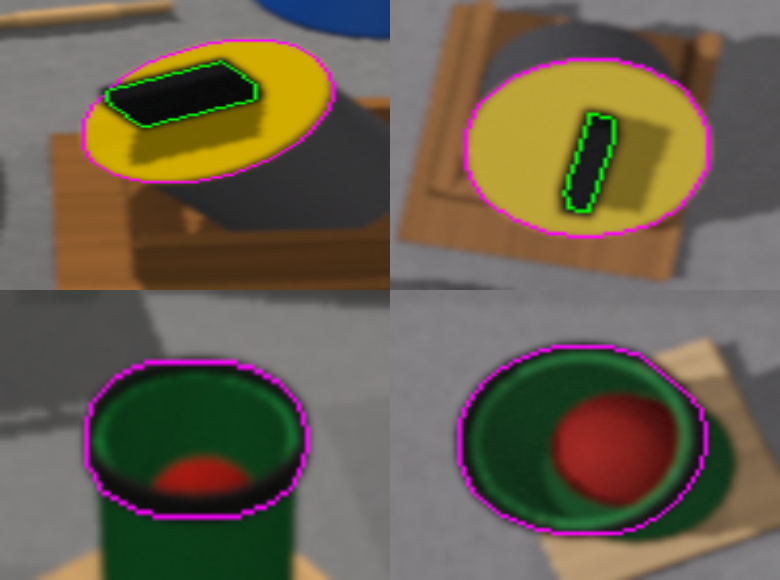

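```bash
cat >> m.py <<'E'
print("---")
q=-10.
for it in range(3):
    a=np.radians(q+180);n=np.array([.5*np.cos(a),.5*np.sin(a),np.cos(np.pi/6)])
    for k in ("side","top"):
        b=cv2.boxPoints(cv2.minAreaRect(H[k]));l=[np.linalg.norm(b[0]-b[1]),np.linalg.norm(b[1]-b[2])]
        ends=[(b[0]+b[3])/2,(b[1]+b[2])/2] if l[0]>l[1] else [(b[0]+b[1])/2,(b[2]+b[3])/2]
        P=onplane(d[k],ends,[.443,-.2205,.1425],n);v=P[1]-P[0];v*=np.sign(v[0]);print(k,"handle yaw",np.degrees(np.arctan2(v[1],v[0])),np.linalg.norm(v),P.mean(0))
E
cat > plan.py <<'E'
import json,sys,numpy as np
from scipy.spatial.transform import Rotation as R
def load():
    s=json.load(open("cmd.json"));return np.array(s["p"]),R.from_euler("xyz",s["e"],degrees=True)
def save(p,r):json.dump({"p":list(p),"e":list(r.as_euler("xyz",degrees=True))},open("cmd.json","w"))
def share(p,r):   # world pose -> rounded move shares from commanded pose
    p0,r0=load();return np.round(np.r_[r0.inv().apply(p-p0)/.25,np.degrees((r0.inv()*r).as_rotvec())/120],3)
def done(s):      # move carried out: update commanded pose
    s=np.array(s);p0,r0=load();save(p0+r0.apply(s[:3]*.25),r0*R.from_rotvec(np.radians(s[3:6]*120)))
E
python3 m.py | sed -n '/---/,$p'
python3 - <<'E'
from plan import *
save(np.array([.192,.489,.25]),R.from_euler("xyz",[180,0,158.583],degrees=True))
s=share(np.array([.36,.10,.33]),R.from_euler("xyz",[180,0,58.583],degrees=True));print(s)
for f in np.arange(.1,1.01,.1):print(list(np.round(s*f,3)))
E
```

```text
---
side handle yaw -10.301679429181624 0.06275775698415771 [ 0.44357045 -0.22388493  0.1431637 ]
top handle yaw -11.146744617400385 0.06329072124534245 [ 0.44260514 -0.22057207  0.14228272]
side handle yaw -10.301679429181624 0.06275775698415771 [ 0.44357045 -0.22388493  0.1431637 ]
top handle yaw -11.146744617400385 0.06329072124534245 [ 0.44260514 -0.22057207  0.14228272]
side handle yaw -10.301679429181624 0.06275775698415771 [ 0.44357045 -0.22388493  0.1431637 ]
top handle yaw -11.146744617400385 0.06329072124534245 [ 0.44260514 -0.22057207  0.14228272]
[-1.194 -1.203 -0.32   0.    -0.     0.833]
[np.float64(-0.119), np.float64(-0.12), np.float64(-0.032), np.float64(0.0), np.float64(-0.0), np.float64(0.083)]
[np.float64(-0.239), np.float64(-0.241), np.float64(-0.064), np.float64(0.0), np.float64(-0.0), np.float64(0.167)]
[np.float64(-0.358), np.float64(-0.361), np.float64(-0.096), np.float64(0.0), np.float64(-0.0), np.float64(0.25)]
[np.float64(-0.478), np.float64(-0.481), np.float64(-0.128), np.float64(0.0), np.float64(-0.0), np.float64(0.333)]
[np.float64(-0.597), np.float64(-0.602), np.float64(-0.16), np.float64(0.0), np.float64(-0.0), np.float64(0.416)]
[np.float64(-0.716), np.float64(-0.722), np.float64(-0.192), np.float64(0.0), np.float64(-0.0), np.float64(0.5)]
[np.float64(-0.836), np.float64(-0.842), np.float64(-0.224), np.float64(0.0), np.float64(-0.0), np.float64(0.583)]
[np.float64(-0.955), np.float64(-0.962), np.float64(-0.256), np.float64(0.0), np.float64(-0.0), np.float64(0.666)]
[np.float64(-1.075), np.float64(-1.083), np.float64(-0.288), np.float64(0.0), np.float64(-0.0), np.float64(0.75)]
[np.float64(-1.194), np.float64(-1.203), np.float64(-0.32), np.float64(0.0), np.float64(-0.0), np.float64(0.833)]
```

Call:
apply_moves(
  moves=[
    [-0.096,-0.096,-0.026,0,0,0.07,1],
    [-0.192,-0.192,-0.052,0,0,0.14,1],
    [-0.288,-0.288,-0.078,0,0,0.21,1],
    [-0.384,-0.384,-0.104,0,0,0.28,1],
    [-0.48,-0.48,-0.13,0,0,0.35,1],
    [-0.576,-0.576,-0.156,0,0,0.42,1],
    [-0.672,-0.672,-0.182,0,0,0.49,1],
    [-0.768,-0.768,-0.208,0,0,0.56,1],
    [-0.864,-0.864,-0.234,0,0,0.63,1],
    [-0.96,-0.96,-0.26,0,0,0.7,1],
  ],
)

```text
clock: 1.35
position: [0.3276, 0.1765, 0.315]
eef_rot: [-180.0, 0.0, 74.3]
wrist_force: [-0.8, 0.7, -0.3]
width: 0.999
gripper_force: 0.0
```

```bash
cat > pose.py <<'E'
from plan import *
def lidR(yaw,tilt):  # tool square to a lid leaning towards yaw+180
    return R.from_euler("z",yaw,degrees=True)*R.from_euler("y",-tilt,degrees=True)*R.from_euler("x",180,degrees=True)
E
python3 - <<'E'
from pose import *
from rig import sense
s=sense();print(s["position"],s["eef_rot"],s["qpos"].round(1))
done([-.96,-.96,-.26,0,0,.7]);print(load()[0],load()[1].as_euler("xyz",degrees=True))
r=lidR(-10.7,30);z=r.apply([0,0,1]);print(z,r.apply([1,0,0]))
s=share(np.array([.443,-.2205,.1425])-.09*z,r);print(s,(s/10).round(4))
E
```

```text
[0.32762277 0.17653954 0.31504763] [-1.79987822e+02  1.88464712e-02  7.43132350e+01] [ 28.3  -2.4  -9.6  82.8  -0.  134. ]
[0.32779068 0.17793587 0.315     ] [180.      0.     74.583]
[ 0.4913064  -0.09283331 -0.8660254 ] [ 0.85096764 -0.16079201  0.5       ]
[-1.429  0.689  0.378 -0.186  0.202  0.693] [-0.1429  0.0689  0.0378 -0.0186  0.0202  0.0693]
```

Call:
apply_moves(
  moves=[
    [-0.097,0.047,0.02,-0.013,0.014,0.047,1],
    [-0.194,0.094,0.04,-0.026,0.028,0.094,1],
    [-0.291,0.141,0.06,-0.039,0.042,0.141,1],
    [-0.388,0.188,0.08,-0.052,0.056,0.188,1],
    [-0.485,0.235,0.1,-0.065,0.07,0.235,1],
    [-0.582,0.282,0.12,-0.078,0.084,0.282,1],
    [-0.679,0.329,0.14,-0.091,0.098,0.329,1],
    [-0.776,0.376,0.16,-0.104,0.112,0.376,1],
    [-0.873,0.423,0.18,-0.117,0.126,0.423,1],
    [-0.97,0.47,0.2,-0.13,0.14,0.47,1],
  ],
)

```text
clock: 2.6
position: [0.376, -0.0882, 0.2647]
eef_rot: [174.3, -21.3, 18.3]
wrist_force: [-0.4, 0.1, 0.2]
width: 0.997
gripper_force: 0.0
```

```bash
python3 - <<'E'
from pose import *
from rig import sense
s=sense();print(s["position"],s["eef_rot"],s["qpos"].round(1))
done([-.97,.47,.2,-.13,.14,.47]);print(load()[0],load()[1].as_euler("xyz",degrees=True))
r=lidR(-10.7,30);z=r.apply([0,0,1])
s=share(np.array([.443,-.2205,.1425])-.06*z,r);print(s,(s/6).round(4))
E
```

```text
[ 0.37603875 -0.08821938  0.26471455] [174.31348299 -21.33910408  18.32850638] [-19.3 -15.5 -31.4  53.5   8.2 144.9]
[ 0.3765959 -0.0870746  0.265    ] [174.29593384 -21.28049817  18.5281212 ]
[-0.123  0.504  0.306 -0.059  0.06   0.223] [-0.0205  0.084   0.051  -0.0098  0.01    0.0372]
```

Call:
apply_moves(
  moves=[
    [-0.02,0.084,0.05,-0.01,0.01,0.037,1],
    [-0.04,0.168,0.1,-0.02,0.02,0.074,1],
    [-0.06,0.252,0.15,-0.03,0.03,0.111,1],
    [-0.08,0.336,0.2,-0.04,0.04,0.148,1],
    [-0.1,0.42,0.25,-0.05,0.05,0.185,1],
    [-0.123,0.504,0.306,-0.059,0.06,0.223,1],
    [-0.123,0.504,0.306,-0.059,0.06,0.223,1],
    [-0.123,0.504,0.306,-0.059,0.06,0.223,1],
    [-0.123,0.504,0.306,-0.059,0.06,0.223,1],
    [-0.123,0.504,0.306,-0.059,0.06,0.223,1],
  ],
)

```text
clock: 3.85
position: [0.4134, -0.2149, 0.1951]
eef_rot: [180.0, -30.0, -10.7]
wrist_force: [0.4, 0.2, 0.3]
width: 1.0
gripper_force: 0.0
```

```bash
python3 - <<'E'
from pose import *
from rig import sense,read_camera
import cv2
s=sense();print(s["position"],s["eef_rot"],s["qpos"].round(1))
done([-0.123, 0.504, 0.306, -0.059, 0.06, 0.223]);print(load()[0],load()[1].as_euler("xyz",degrees=True))
a=read_camera("side")["img"][240:400,250:430];b=read_camera("top")["img"][170:330,310:490]
cv2.imwrite("pics/pre.png",np.hstack([cv2.resize(i,(395,351),interpolation=cv2.INTER_CUBIC) for i in(a,b)]))
E
```

```text
[ 0.41344148 -0.21490399  0.19513666] [179.97032597 -30.04127655 -10.65978298] [-34.7  -8.1 -41.   29.2  11.7 158.9]
[ 0.41357016 -0.21493189  0.19457819] [-179.99586811  -30.00502011  -10.73589172]
```

View pics/pre.png

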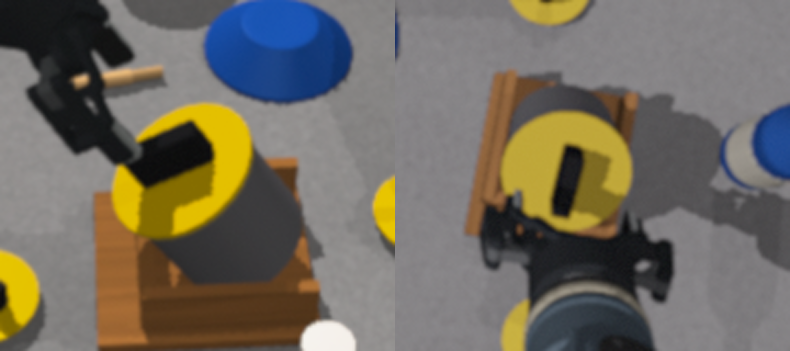

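The open fingers (crop: top view at about x=505 and 655) straddle the handle at x=567, aligned with it. Descend 60 mm and close.

Call:
apply_moves(
  moves=[
    [0,0,0.06,0,0,0,1],
    [0,0,0.12,0,0,0,1],
    [0,0,0.18,0,0,0,1],
    [0,0,0.22,0,0,0,1],
    [0,0,0.24,0,0,0,1],
    [0,0,0.24,0,0,0,1],
    [0,0,0.24,0,0,0,0],
    [0,0,0.24,0,0,0,0],
    [0,0,0.24,0,0,0,0],
    [0,0,0.24,0,0,0,0],
  ],
  force=80,
)

```text
clock: 5.2
position: [0.4427, -0.2208, 0.143]
eef_rot: [180.0, -30.0, -10.7]
wrist_force: [-3.9, 1.6, 3.6]
width: 0.199
gripper_force: 77.8
```

```bash
python3 - <<'E'
from pose import *
from rig import sense
done([0,0,.24,0,0,0]);s=sense();print(load()[0],s["position"],s["eef_rot"],s["wrist_force"],s["width"],s["gripper_force"],s["joint_vel"].round(1))
E
```

```text
[ 0.44305033 -0.22051695  0.1426193 ] [ 0.44265621 -0.22081689  0.14300458] [179.99102847 -30.0235655  -10.73500215] [-3.85113946  1.58294118  3.6233298 ] 0.19937167363444663 77.79579162597656 [ 0.  -0.4 -0.2  0.1 -0.2  0. ]
```

Call:
apply_moves(
  moves=[
    [0,0,-0.03,0,0,0,0],
    [0,0,-0.07,0,0,0,0],
    [0,0,-0.12,0,0,0,0],
    [0,0,-0.18,0,0,0,0],
    [0,0,-0.24,0,0,0,0],
    [0,0,-0.3,0,0,0,0],
    [0,0,-0.35,0,0,0,0],
    [0,0,-0.4,0,0,0,0],
    [0,0,-0.4,0,0,0,0],
    [0,0,-0.4,0,0,0,0],
  ],
)

```text
clock: 6.45
position: [0.3935, -0.2115, 0.2291]
eef_rot: [180.0, -30.0, -10.7]
wrist_force: [-0.4, 1.0, -1.1]
width: 0.198
gripper_force: 78.0
```

```bash
python3 - <<'E'
from pose import *
from rig import sense,read_camera
import cv2
done([0,0,-.4,0,0,0]);s=sense();print(load()[0],s["position"],s["wrist_force"],s["width"],s["gripper_force"])
a=read_camera("side")["img"][200:400,200:430];b=read_camera("top")["img"][170:370,310:540]
cv2.imwrite("pics/lift.png",np.hstack([cv2.resize(i,(395,343),interpolation=cv2.INTER_CUBIC) for i in(a,b)]))
# level pose above the tub; lid seat 28 mm below TCP
tgt=np.array([.5185,.207,.107+.028+.07]);r=lidR(37,0)
s=share(np.array([.42,-.02,.25]),lidR(10,10));print(s)
E
```

```text
[ 0.39391672 -0.21120851  0.22921746] [ 0.3934881  -0.21147043  0.22914801] [-0.44672346  0.99402689 -1.10100073] 0.1981517641796652 77.97265291213989
[ 0.007 -0.771 -0.092  0.059 -0.165 -0.163]
```

View pics/lift.png

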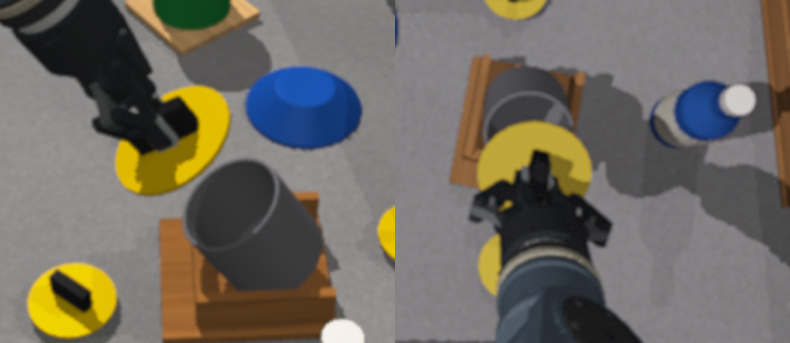

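The lid is in the fingers (side crop about 172,138), clear of the empty grey tub. Carry on towards the green tub while levelling.

Call:
apply_moves(
  moves=[
    [0,-0.08,-0.01,0.006,-0.016,-0.016,0],
    [0,-0.16,-0.02,0.012,-0.032,-0.032,0],
    [0,-0.24,-0.03,0.018,-0.048,-0.048,0],
    [0,-0.32,-0.04,0.024,-0.064,-0.064,0],
    [0,-0.4,-0.05,0.03,-0.08,-0.08,0],
    [0,-0.48,-0.06,0.036,-0.096,-0.096,0],
    [0,-0.56,-0.07,0.042,-0.112,-0.112,0],
    [0,-0.64,-0.08,0.048,-0.128,-0.128,0],
    [0,-0.72,-0.09,0.054,-0.144,-0.144,0],
    [0,-0.8,-0.1,0.06,-0.16,-0.16,0],
  ],
)

```text
clock: 7.8
position: [0.4188, -0.0119, 0.2505]
eef_rot: [-179.9, -10.5, 9.7]
wrist_force: [1.4, -0.6, -2.0]
width: 0.198
gripper_force: 78.1
```

```bash
python3 - <<'E'
from pose import *
from rig import sense
done([0,-.8,-.1,.06,-.16,-.16]);s=sense();print(load()[0],s["position"],s["eef_rot"],s["qpos"].round(1))
s=share(np.array([.5185,.207,.205]),lidR(30,0));print(s,(s/8).round(4))
E
```

```text
[ 0.41888265 -0.0123808   0.25087949] [ 0.41875074 -0.01188198  0.25054593] [-179.89217969  -10.52151007    9.73383033] [ -3.3  -4.2 -21.8  62.2   2.5 167.2]
[ 0.497 -0.798  0.281  0.015 -0.088 -0.169] [ 0.0621 -0.0998  0.0351  0.0019 -0.011  -0.0211]
```

Call:
apply_moves(
  moves=[
    [0.062,-0.1,0.03,0.002,-0.011,-0.021,0],
    [0.124,-0.2,0.06,0.004,-0.022,-0.042,0],
    [0.186,-0.3,0.09,0.006,-0.033,-0.063,0],
    [0.248,-0.4,0.12,0.008,-0.044,-0.084,0],
    [0.31,-0.5,0.15,0.01,-0.055,-0.105,0],
    [0.372,-0.6,0.19,0.012,-0.066,-0.126,0],
    [0.434,-0.7,0.24,0.014,-0.077,-0.147,0],
    [0.497,-0.798,0.281,0.015,-0.088,-0.169,0],
    [0.497,-0.798,0.281,0.015,-0.088,-0.169,0],
    [0.497,-0.798,0.281,0.015,-0.088,-0.169,0],
  ],
)

```text
clock: 9.05
position: [0.5178, 0.2066, 0.2044]
eef_rot: [-180.0, 0.1, 30.0]
wrist_force: [-0.1, 0.4, -1.8]
width: 0.2
gripper_force: 78.2
```

```bash
cat > look.py <<'E'
from pose import *
from rig import sense,read_camera
from h import *
import sys
s=sense();print(load()[0],s["position"],s["eef_rot"],s["wrist_force"].round(1),s["width"],s["gripper_force"])
S,T=read_camera("side"),read_camera("top")
o=[]
RT={"side":(250,80,380,190),"top":(100,150,230,270)}
zf=s["position"][2]-.028+.0035
for k,c in(("side",S),("top",T)):
    x0,y0,x1,y1=RT[k];L=cv2.convexHull(blob(yellow(c["img"]),RT[k]))
    P=onplane(c,L,[0,0,zf],np.array([0,0,1.]))[:,:2]*1000
    print(k,cv2.fitEllipse(P.astype(np.float32)),cv2.minEnclosingCircle(P.astype(np.float32)))
    i=c["img"].copy();cv2.drawContours(i,[L],-1,(255,0,255),1);o.append(cv2.resize(i[y0-30:y1+60,x0-30:x1+30],(395,395)))
cv2.imwrite(f"pics/{sys.argv[1]}.png",np.hstack(o))
E
python3 - <<'E'
from pose import *
done([0.497, -0.798, 0.281, 0.015, -0.088, -0.169])
E
python3 look.py hover
```

```text
[0.51848812 0.20705266 0.20504195] [0.51783023 0.20657453 0.20441641] [-1.79985898e+02  1.08947858e-01  2.99961202e+01] [-0.1  0.4 -1.8] 0.1995541164308337 78.17706942558289
side ((517.8754272460938, 210.9684600830078), (118.65325164794922, 123.41726684570312), 164.5345458984375) ((517.1902465820312, 211.41134643554688), 62.14518737792969)
top ((515.6135864257812, 205.33221435546875), (114.04125213623047, 115.34394073486328), 30.114591598510742) ((516.08837890625, 204.81951904296875), 58.70817184448242)
```

View pics/hover.png

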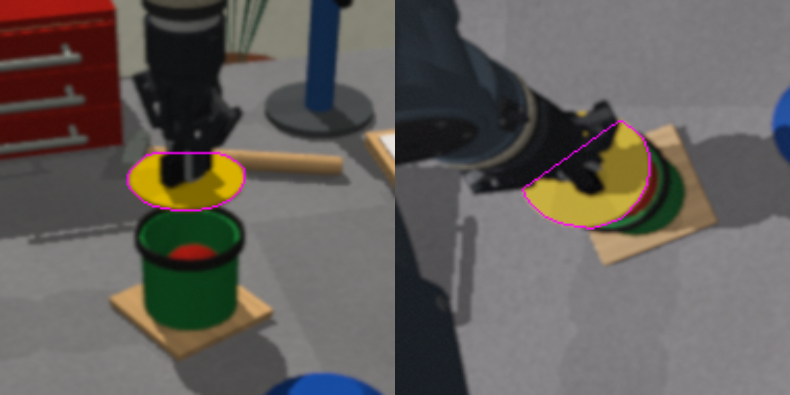

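Level lid hovers over the green tub (side crop lid 187,182, tub 190,235), centred within about 2 mm. Nudge 2 mm along tool x and lower to just above the ring.

Call:
apply_moves(
  moves=[
    [0.008,0,0.03,0,0.001,0,0],
    [0.008,0,0.06,0,0.001,0,0],
    [0.008,0,0.09,0,0.001,0,0],
    [0.008,0,0.12,0,0.001,0,0],
    [0.008,0,0.15,0,0.001,0,0],
    [0.008,0,0.18,0,0.001,0,0],
    [0.008,0,0.2,0,0.001,0,0],
    [0.008,0,0.22,0,0.001,0,0],
    [0.008,0,0.228,0,0.001,0,0],
    [0.008,0,0.228,0,0.001,0,0],
  ],
)

```text
clock: 10.4
position: [0.5199, 0.2077, 0.148]
eef_rot: [-180.0, -0.1, 30.0]
wrist_force: [-0.5, -0.2, -1.9]
width: 0.196
gripper_force: 78.2
```

Call:
apply_moves(
  moves=[
    [0,0,0.004,0,0,0,0],
    [0,0,0.008,0,0,0,0],
    [0,0,0.012,0,0,0,0],
    [0,0,0.016,0,0,0,0],
    [0,0,0.02,0,0,0,0],
    [0,0,0.024,0,0,0,0],
    [0,0,0.028,0,0,0,0],
    [0,0,0.032,0,0,0,0],
    [0,0,0.032,0,0,0,0],
    [0,0,0.032,0,0,0,0],
  ],
  force=110,
)

```text
clock: 11.65
position: [0.5199, 0.2077, 0.14]
eef_rot: [-180.0, -0.1, 30.0]
wrist_force: [-0.1, 0.9, -1.6]
width: 0.195
gripper_force: 108.4
```

Call:
apply_moves(
  moves=[
    [0,0,0.002,0,0,0,0],
    [0,0,0.004,0,0,0,0],
    [0,0,0.006,0,0,0,0],
    [0,0,0.008,0,0,0,0],
    [0,0,0.01,0,0,0,0],
    [0,0,0.012,0,0,0,0],
    [0,0,0.014,0,0,0,0],
    [0,0,0.016,0,0,0,0],
    [0,0,0.016,0,0,0,0],
    [0,0,0.016,0,0,0,0],
  ],
)

```text
clock: 12.9
position: [0.52, 0.2078, 0.1367]
eef_rot: [-180.0, -0.1, 30.0]
wrist_force: [-1.8, -1.6, 5.8]
width: 0.191
gripper_force: 109.6
```

Call:
apply_moves(
  moves=[
    [0,0,0.002,0,0,0,0],
    [0,0,0.004,0,0,0,0],
    [0,0,0.006,0,0,0,0],
    [0,0,0.008,0,0,0,0],
    [0,0,0.01,0,0,0,0],
    [0,0,0.012,0,0,0,0],
    [0,0,0.012,0,0,0,0],
    [0,0,0.012,0,0,0,0],
    [0,0,0.012,0,0,0,0],
    [0,0,0.012,0,0,0,0],
  ],
)

```text
clock: 14.15
position: [0.5199, 0.2078, 0.1337]
eef_rot: [-180.0, -0.1, 30.0]
wrist_force: [-1.9, -0.2, 5.2]
width: 0.193
gripper_force: 109.6
```

Call:
apply_moves(
  moves=[
    [0,0,0.002,0,0,0,0],
    [0,0,0.004,0,0,0,0],
    [0,0,0.006,0,0,0,0],
    [0,0,0.006,0,0,0,0],
    [0,0,0.006,0,0,0,0],
    [0,0,0.006,0,0,0,0],
    [0,0,0.006,0,0,0,0],
    [0,0,0.006,0,0,0,0],
    [0,0,0.006,0,0,0,0],
    [0,0,0.006,0,0,0,0],
  ],
)

```text
clock: 15.4
position: [0.52, 0.2078, 0.1334]
eef_rot: [180.0, -0.2, 30.0]
wrist_force: [-5.2, -2.5, 16.4]
width: 0.19
gripper_force: 111.6
```

Call:
apply_moves(
  moves=[
    [0,0,0.003,0,0,0,0],
    [0,0,0.006,0,0,0,0],
    [0,0,0.009,0,0,0,0],
    [0,0,0.012,0,0,0,0],
    [0,0,0.012,0,0,0,0],
    [0,0,0.012,0,0,0,0],
    [0,0,0.012,0,0,0,0],
    [0,0,0.012,0,0,0,0],
    [0,0,0.012,0,0,0,0],
    [0,0,0.012,0,0,0,0],
  ],
)

```text
clock: 16.65
position: [0.52, 0.2078, 0.1333]
eef_rot: [180.0, -0.3, 30.0]
wrist_force: [-13.4, -5.7, 43.9]
width: 0.191
gripper_force: 116.1
```

Hard stop reached. Relieve the force, open, and withdraw.

Call:
apply_moves(
  moves=[
    [0,0,-0.006,0,0,0,0],
    [0,0,-0.014,0,0,0,0],
    [0,0,-0.014,0,0,0,0],
    [0,0,-0.014,0,0,0,0],
    [0,0,-0.014,0,0,0,1],
    [0,0,-0.014,0,0,0,1],
    [0,0,-0.014,0,0,0,1],
    [0,0,-0.014,0,0,0,1],
    [0,0,-0.014,0,0,0,1],
    [0,0,-0.014,0,0,0,1],
  ],
)

```text
clock: 17.9
position: [0.5199, 0.2078, 0.132]
eef_rot: [-180.0, -0.1, 30.0]
wrist_force: [0.9, -0.1, -0.0]
width: 0.998
gripper_force: 0.0
```

Call:
apply_moves(
  moves=[
    [0,0,-0.06,0,0,0,1],
    [0,0,-0.14,0,0,0,1],
    [0,0,-0.24,0,0,0,1],
    [0,0,-0.34,0,0,0,1],
    [-0.1,0,-0.44,0,0,0,1],
    [-0.2,0,-0.54,0,0,0,1],
    [-0.3,0,-0.6,0,0,0,1],
    [-0.4,0,-0.6,0,0,0,1],
    [-0.5,0,-0.6,0,0,0,1],
    [-0.6,0,-0.6,0,0,0,1],
  ],
)

```text
clock: 19.15
position: [0.3891, 0.1323, 0.283]
eef_rot: [180.0, -0.2, 30.0]
wrist_force: [0.3, 0.0, -0.2]
width: 0.999
gripper_force: 0.0
```

```bash
sed -i 's/^zf=.*/zf=.1105/' look.py; python3 look.py fin
```

```text
[0.51848812 0.20705266 0.20504195] [0.38911102 0.13225015 0.28299593] [ 1.79994562e+02 -1.61267519e-01  3.00092306e+01] [ 0.3  0.  -0.2] 0.9985040754696073 0.0
side ((519.3886108398438, 209.05929565429688), (117.52613067626953, 121.51344299316406), 179.53468322753906) ((519.0249633789062, 209.6815643310547), 61.41586685180664)
top ((518.370361328125, 206.4521942138672), (115.42214965820312, 117.52919006347656), 154.46328735351562) ((518.6885986328125, 206.40760803222656), 58.946102142333984)
```

View pics/fin.png

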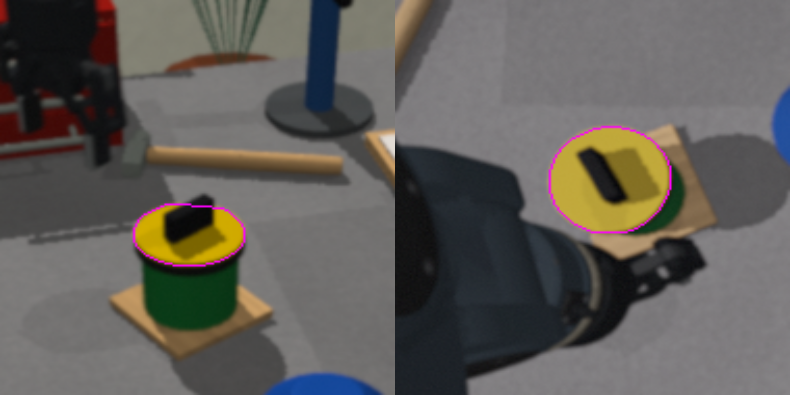

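The lid sits level on the tub (side crop 190,235; top 610,180), at the same centre as the ring measured earlier (within 1 mm). The black ring is flush beneath it and the arm is clear.

```bash
python3 -c "
from rig import close_job
print(close_job())"
```

```text
the job is handed in; nothing more can be done
None
```

The job is handed in with no verdict shown: the large yellow lid is pressed onto the green tub to a hard stop (44 N), looks level and centred to about 1 mm in the final picture, and is released with the arm clear.

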